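# Change the grinder cup and hold it at pulse

## Robot

A 6-joint arm with a two-finger parallel gripper is mounted at the origin on the work surface; the furniture and walls round the work are solid. World frame = base frame: x ahead of the robot, y to its left, z up, the work surface at z = 0. Lengths are in m, angles in rad, forces in N, time in s.
With the tool pointing down it reaches from about 0.25 to 0.775 m from the base axis. Payload 4 kg.
Tool frame: the origin (TCP) lies midway between the tips of the shut fingers; the grasp point (between the pads) lies 19 mm behind it; z points along the fingers, y is the line along which they close (so a half turn about z gives the same grasp; the last joint's range is limited). The gripper opens to 85 mm and grips with 20 to 120 N. Pads are 22 mm wide; open, the fingers measure 114 mm over their backs; the gripper's body (76 mm by 85 mm) begins 54 mm behind the grasp point. The pads swing forward as they close: fully open they stand 13 mm farther back than shut.
Start: joints at [-1.409, 0.087, 1.371, -0, 1.684, -0.103], TCP at [0.144, -0.531, 0.231] pointing down, gripper open.
Joint ranges: [-3.1, 3.1], [-0.76, 2.03], [0.27, 2.55], [-1.08, 4.22], [0.17, 2.65], [-2.57, 2.57]. Speed limits (rad/s): [2.79, 2.79, 3.14, 3.14, 3.14, 3.14].

## Interface

Orientations are given as a rotation vector (axis times angle).
In Python, from rig import * gives the robot as it stands.
- The arm moves only by the tool drive_tool, never from a script. Its argument "commands" is a list of rows, each a list of 3 entries, a list of its own where there are three numbers: the finger opening in cm, from 0 to 8.54, then the shift along the tool's x, y, z in cm, then the turn about the tool's z in rad. A call has 1 to 12 rows; each row shifts and turns the commanded pose from where the row before left it, along the tool's axes as they then stand; what a row does not reach is not made up. A row lasts 1/8 s, in which the tool goes at most 62.5 mm and 10.7 degrees, less where a joint would pass 70% of its speed; a pose out of reach is approached as far as the arm can. A call with a gripper value outside its range is refused whole. The fingers move at their own pace and stop on an object; "grip_force" is the grip in N (left out, the last holds). Time passes only in rows, so rows that do not move let the fingers close. It gives the time, the measured TCP pose, the force, the opening and the grip force at its end, in the units of the state.
- get_state(): the state, without advancing time (a new reading comes with each control period).
- snapshot(name): name is "scene" or "top" or "wrist"; returns a dict with "img" (400x640x3 uint8, red, green, blue), "camera_matrix" (3x3 intrinsics, pixels), "camera_from_world" (4x4, takes a point from world to camera coordinates). Camera axes: x right, y down, z forward; pixel columns grow to the right and rows downward; lengths in m; the calibration is good to about 2 mm. A picture is of the moment at which its call begins. There is no depth.
- finish_job(): hands the job in; it is judged then, once.
Trained networks look in a picture, given as the dict that the camera call returned (one of the last four; its "shot" number tells which), for a name from the list of things; names that differ only in an ending like _2 or _b are one class to them, and where a whole thing is asked for, a point or a joint stands for the part that bears it (a point fixed in the world has none). Each returns a list of dicts, best first, with "confidence" (0 to 1); they miss things now and then, are a little off and sometimes report something else, mostly with a low value. They report only what shows in the picture. A call takes as long as a camera call. They do not tell look-alikes from the thing itself.
- trace(picture, name): "pixels" (400x640 bool, what is visible of it) and "bbox" ([centre column, centre row, width, height] in pixels, round what is visible of it).
- spot_point(picture, name): "location" ([column, row] in pixels: a listed point, or the origin of a listed thing).
The state is a dict: "clock": time; "qpos": joint angles; "dq": joint speeds; "tau": joint torques, N m; "tcp_pos": TCP position; "tcp_rot": TCP orientation; "contact_force": force on the tool from outside, world axes, zero at the start; "wrist_torque": the same for the moment, N m; "finger_gap": finger opening in m; "grip_force": force on a finger pad.
Only numpy, scipy, OpenCV 4.12 (cv2) and the standard library are available. Lean on these libraries where they do the work, as an engineer would, in place of code of your own. Each camera call takes 0.05 s, during which the arm holds its last target. There are 200 camera calls.

## Task

Change the cup on the cordless spice grinder for a demonstration: lift the short cup out of the grinder base and stand it upright in the empty cell of the wooden caddy, then take the tall cup out of the caddy and set it fully home in the base's bayonet socket. Twist it clockwise (seen from above) to the pulse mark, the single rib half way to the lock at 45 degrees, without going on into the lock click, and finish still gripping it there against its return spring: do not let go. Leave the jars and the other things on the table where they are.

Things in the scene. Friction and masses are not known exactly. Their poses are not given: they have to be found in the camera images.
- grinder_base: Fixed round grey motor base of the grinder, 124 mm across the foot, 97 mm across the top, 76 mm high; the short cup stands in it at the start, lugs in the slots, not twisted. Origin: centre of its underside, z up. On its rim, raised white ribs: one rib 45 degrees clockwise of each bayonet slot (pulse), a pair 90 degrees clockwise of it (lock).
- socket (a point): Bayonet socket in the base's top: grey flange, bore 48 mm across, two slots 15 mm wide that reach 31 mm from the axis along the base's +x and -x. This point is on the axis, 53 mm above the base's underside: where the centre of a cup's foot lies when fully home (the cup's shoulder then rests on the flange, at 75 mm). Axes as the base.
- pulse_ring (a joint): Spring switch ring in the base, rad: 0 at rest, grows as a seated cup is twisted clockwise seen from above; it lags the cup's turn by about 0.09. The spring (0.05 N m at 0, plus 0.16 per rad) turns a released cup back. Pulse: cup turned 45 degrees, ring near 0.70. Spring latches resist from a turn of about 55 degrees; the lock clicks at about 90 (ring 1.4 to 1.5).
- short_cup: Short steel grinder cup, 62 mm across, 99 mm high, 0.16 kg. Origin: centre of its foot, z up. Black spigot up to 22 mm, 44 mm across, with two lugs (see tall_lugs); steel body to 62 mm; black cap to 70 mm; finger bar on the cap from 70 to 99 mm, 48 mm long along the cup's x (in line with the lugs), 14 mm thick. A half turn about z makes no difference.
- tall_cup: Tall steel grinder cup, 62 mm across, 127 mm high, 0.16 kg, in one of the caddy's cells at any yaw. Origin: centre of its foot, z up. Black spigot with lugs up to 22 mm; steel body to 90 mm; black cap to 98 mm; finger bar on the cap from 98 to 127 mm, 48 mm long along the cup's x (in line with the lugs), 14 mm thick. A half turn about z makes no difference.
- tall_lugs (a point): Centre between the tall cup's two lugs, on its axis 8 mm above the foot. The lugs stick out of the 44 mm spigot along the cup's +x and -x to 29 mm from the axis; each is 8 mm wide and spans 4 to 12 mm above the foot. The shoulder (62 mm across) is 22 mm above the foot. The short cup has the same spigot, lugs and shoulder.
- caddy: Fixed square light-wood caddy with a cross divider making two by two cells, 166 mm square, walls 50 mm high and 6 mm thick, floor 6 mm thick. Origin: centre of its underside. Three cells hold the tall cup and two jars; one is empty.
- cell_1 (a point): Centre of the floor of the caddy's cell at -x, +y of the caddy; the cell is about 74 mm square.
- cell_2 (a point): Centre of the floor of the caddy's cell at -x, -y; about 74 mm square.
- cell_3 (a point): Centre of the floor of the caddy's cell at +x, +y; about 74 mm square.
- cell_4 (a point): Centre of the floor of the caddy's cell at +x, -y; about 74 mm square.
- jar_1: Bystander: small glass spice jar with a light-wood lid, 50 mm across, 72 mm high, in a cell of the caddy. Origin: centre of its underside.
- jar_2: Bystander: small glass spice jar with a steel lid, 56 mm across, 60 mm high, in a cell of the caddy. Origin: centre of its underside.
- fork: Bystander: fork, 203 mm long, lying flat between the grinder base and the caddy.
- pepper_mill: Bystander: turned wooden pepper mill, 56 mm across, 163 mm high, on the near right. Origin: centre of its underside.
- french_press: Bystander: glass french press, 100 x 149 mm, 220 mm high, at the back right. Origin: under its middle.
Things that resemble listed ones, but are neither listed nor needed, are in the scene too. What is shaped like the grinder_base but green is not meant.

How it is judged:
On the way, in this order (a step that is already met when the one before it is completed fails the run):
1. the short cup stands upright on the floor of a free caddy cell, let go (((x of short_cup in the frame of cell_1 between -0.014 and 0.014 m and y of short_cup in the frame of cell_1 between -0.014 and 0.014 m and z of short_cup in the frame of cell_1 between -0.004 and 0.004 m) or (x of short_cup in the frame of cell_2 between -0.014 and 0.014 m and y of short_cup in the frame of cell_2 between -0.014 and 0.014 m and z of short_cup in the frame of cell_2 between -0.004 and 0.004 m) or (x of short_cup in the frame of cell_3 between -0.014 and 0.014 m and y of short_cup in the frame of cell_3 between -0.014 and 0.014 m and z of short_cup in the frame of cell_3 between -0.004 and 0.004 m) or (x of short_cup in the frame of cell_4 between -0.014 and 0.014 m and y of short_cup in the frame of cell_4 between -0.014 and 0.014 m and z of short_cup in the frame of cell_4 between -0.004 and 0.004 m)) and angle between short_cup's own z axis and vertical below 0.1 rad and contact force between short_cup and the fingers below 0.3 N and linear speed of short_cup below 0.03 m/s), for 0.2 s.
2. the tall cup is fully home in the socket, not yet turned to pulse (horizontal distance between tall_cup and socket below 0.004 m and z of tall_cup in the frame of socket between -0.004 and 0.003 m and angle between tall_cup's own z axis and vertical below 0.08 rad and value of joint pulse_ring below 0.4 rad), for 0.1 s.
At the end, for the whole second after the job is handed in: Tall cup home in the socket (foot within 4 mm of the axis, 3 mm of seated height, upright), gripped with over 3 N and held still with the switch ring at 0.52 to 0.90 rad; short cup upright and let go on a caddy cell's floor, within 14 mm of its centre (all of step 1 and horizontal distance between tall_cup and socket below 0.004 m and z of tall_cup in the frame of socket between -0.004 and 0.003 m and angle between tall_cup's own z axis and vertical below 0.08 rad and contact force between tall_cup and the fingers above 3 N and value of joint pulse_ring between 0.52 and 0.9 rad and velocity of joint pulse_ring between -0.25 and 0.25 rad/s); the arm keeps its last pose, push and grip.
It fails at once if the cup is forced on past the spring latches towards the lock click (ring over 1.2 rad) (value of joint pulse_ring above 1.2 rad).
It fails at once if a spice jar is pushed more than 30 mm or lifted (distance of any of jar_1, jar_2 from where it was at the start of the episode above 0.03 m).
It fails at once if a bystander on the table is pushed more than 30 mm (distance of any of fork, pepper_mill, french_press from where it was at the start of the episode above 0.03 m).
It also fails if it takes over 54 s, if anything falls off the work surface, if the arm or the gripper's body presses on something with over 40 N, if the wrist force passes 120 N, or if a joint passes its speed limit or range.

## Working session

There is one attempt and no reset: what is moved stays moved. The work goes in short steps, Python scripts to look and compute and a tool call to move; the robot and the scene stay as the last step left them, time stands still between calls to the robot, and variables do not carry over. Pictures are saved under pics/ and viewed, at most 10 in all, crops included, and the job is handed in when it is done.

Besides the shell and the picture viewer there is one more tool, called after ">>>" as a command line: name --argument value ..., lists and objects as JSON in quotes. drive_tool: Moves the arm, as the interface text tells. Its arguments: {"type":"object","properties":{"commands":{"type":"array"},"grip_force":{"type":"number"}},"required":["commands"]}

```bash
mkdir -p pics; ls; cat > h.py <<'E'
from rig import *
import numpy as np, cv2
from scipy.spatial.transform import Rotation as R
def ray(p,uv,z):
    K=np.array(p["camera_matrix"]);T=np.array(p["camera_from_world"])
    d=T[:3,:3].T@np.linalg.solve(K,[uv[0],uv[1],1.]);c=-T[:3,:3].T@T[:3,3]
    return c+d*(z-c[2])/d[2]
def proj(p,X):
    K=np.array(p["camera_matrix"]);T=np.array(p["camera_from_world"])
    x=K@(T[:3,:3]@np.array(X)+T[:3,3]);return x[:2]/x[2]
def save(p,n,crop=None,s=1):
    im=cv2.cvtColor(np.array(p["img"]),cv2.COLOR_RGB2BGR)
    if crop: a,b,c,d=crop; im=im[b:d,a:c]
    cv2.imwrite("pics/"+n,cv2.resize(im,None,fx=s,fy=s,interpolation=cv2.INTER_CUBIC))
E
python3 - <<'E'
from h import *
t=snapshot("top");s=snapshot("scene")
save(t,"top1.png",s=1.25);save(s,"scene1.png",s=1.25)
for p,pn in((t,"top"),(s,"scene")):
  for n,z in(("grinder_base",0),("socket",.053),("short_cup",.053),("tall_cup",.006),("caddy",0),("cell_1",.006),("cell_2",.006),("cell_3",.006),("cell_4",.006),("jar_1",.006),("jar_2",.006)):
    for r in spot_point(p,n)[:2]:
      print(pn,n,round(r["confidence"],2),np.round(r["location"]),ray(p,r["location"],z).round(3))
st=get_state();print(st)
E
```

```text
pics
top grinder_base 0.56 [369. 183.] [ 0.47  -0.269  0.   ]
top grinder_base 0.51 [196. 195.] [0.415 0.278 0.   ]
top socket 0.96 [319. 176.] [ 0.478 -0.106  0.053]
top socket 0.59 [376. 188.] [ 0.446 -0.283  0.053]
top short_cup 0.58 [317. 177.] [ 0.473 -0.101  0.053]
top short_cup 0.47 [373. 239.] [ 0.288 -0.275  0.053]
top tall_cup 0.79 [197. 192.] [0.422 0.274 0.006]
top tall_cup 0.54 [198. 168.] [0.5   0.275 0.006]
top caddy 0.59 [211. 182.] [0.458 0.233 0.   ]
top caddy 0.25 [318. 175.] [ 0.491 -0.105  0.   ]
top cell_1 0.82 [219. 165.] [0.512 0.209 0.006]
top cell_1 0.78 [194. 192.] [0.423 0.281 0.006]
top cell_2 0.82 [219. 165.] [0.512 0.209 0.006]
top cell_2 0.78 [194. 192.] [0.423 0.281 0.006]
top cell_3 0.82 [219. 165.] [0.512 0.209 0.006]
top cell_3 0.78 [194. 192.] [0.423 0.281 0.006]
top cell_4 0.82 [219. 165.] [0.512 0.209 0.006]
top cell_4 0.78 [194. 192.] [0.423 0.281 0.006]
top jar_1 0.56 [223. 171.] [0.495 0.198 0.006]
top jar_1 0.5 [198. 172.] [0.487 0.274 0.006]
top jar_2 0.56 [223. 171.] [0.495 0.198 0.006]
top jar_2 0.5 [198. 172.] [0.487 0.274 0.006]
scene g
[... 997 characters left out ...]
59.] [0.506 0.266 0.006]
{'clock': 1.2, 'qpos': array([-1.40912177e+00,  8.72245587e-02,  1.37068639e+00,  3.54167192e-05,
        1.68358410e+00, -1.03117359e-01]), 'dq': array([ 0.00116002,  0.00080273,  0.00077546,  0.00048705, -0.0003111 ,
       -0.00012085]), 'tau': array([ 4.06605168e-04, -3.51733840e+01, -3.13456678e+01, -2.66583565e-04,
        5.58933680e-04,  8.06466915e-06]), 'tcp_pos': array([ 0.1439418 , -0.53086061,  0.23133435]), 'tcp_rot': array([3.11400234e+00, 4.14713575e-01, 5.97412572e-05]), 'contact_force': array([ 0.20054431, -0.10966191, -0.20972918]), 'wrist_torque': array([-0.07009126,  0.04443853, -0.00525288]), 'grip_force': 0.0, 'finger_gap': 0.08524275288411529}
```

View pics/top1.png

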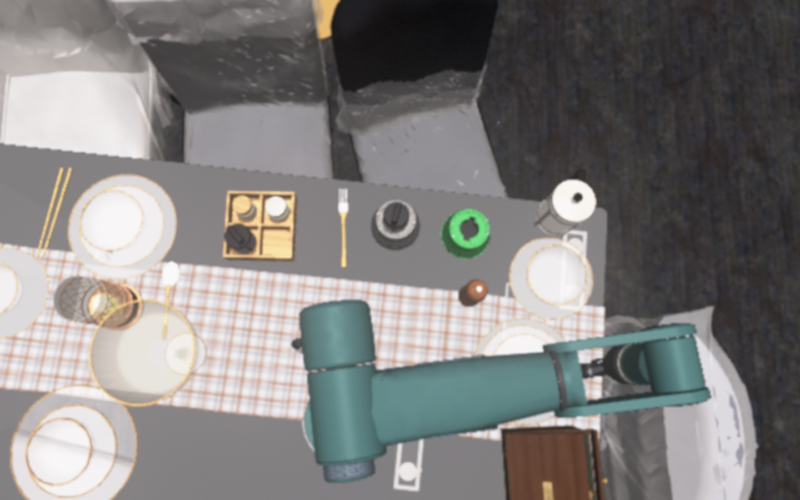

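View pics/scene1.png

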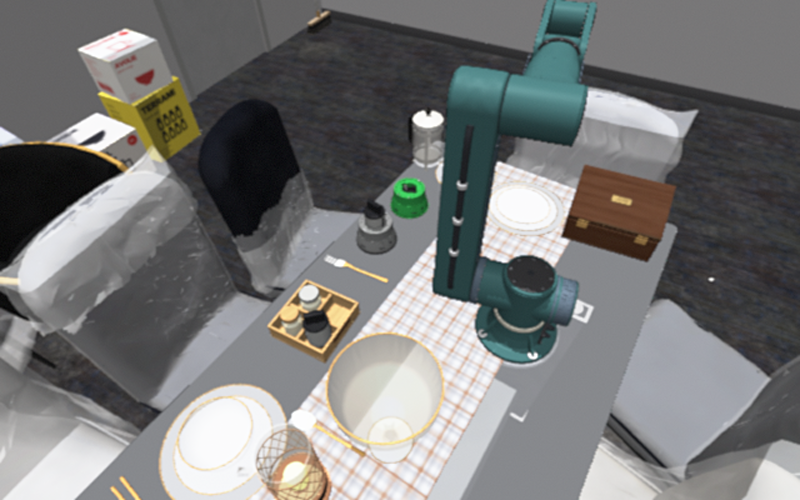

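The top view shows the grey base with the short cup near pixel (316,178). The tall cup is in the caddy's near-left cell (190,190), the empty cell is near-right (221,194), and the jars are in the two far cells. I'm moving above the base for a wrist view.

>>> drive_tool --commands '[[8.5, [4.35, -3.29, -1.2], 0], [8.5, [4.35, -3.29, -1.2], 0], [8.5, [4.35, -3.29, -1.2], 0], [8.5, [4.35, -3.29, -1.2], 0], [8.5, [4.35, -3.29, -1.2], 0], [8.5, [4.35, -3.29, -1.2], 0], [8.5, [4.35, -3.29, -1.2], 0], [8.5, [4.35, -3.29, -1.2], 0], [8.5, [4.35, -3.29, -1.2], 0], [8.5, [4.35, -3.29, -1.2], 0], [8.5, [0, 0, 0], 0]]'

```text
clock: 2.58
tcp_pos: [0.4794, -0.0967, 0.3519]
tcp_rot: [-3.113, -0.424, -0.002]
contact_force: [-0.8, -0.5, 0.5]
finger_gap: 0.085
grip_force: 0.0
```

```bash
python3 - <<'E'
from h import *
w=snapshot("wrist");t=snapshot("top");save(w,"w1.png",s=1.25)
st=get_state();print(st["tcp_pos"],st["tcp_rot"],st["qpos"])
T=np.array(w["camera_from_world"]);print("cam",-T[:3,:3].T@T[:3,3],T[2,:3], np.array(w["camera_matrix"])[0])
for p in(w,t):
 for n,z in(("grinder_base",0),("socket",.053),("short_cup",.053)):
  for r in spot_point(p,n)[:2]: print(n,round(r["confidence"],2),np.round(r["location"]),ray(p,r["location"],z).round(4))
E
```

```text
[ 0.47772217 -0.09919724  0.35117734] [ 3.11332818e+00  4.16755892e-01 -9.19856597e-04] [-3.20533209e-01 -4.36230397e-02  1.26834874e+00 -7.45259963e-04
  1.91717671e+00  9.83868638e-01]
cam [ 0.55901453 -0.07438247  0.49550267] [-0.31110854 -0.08788846 -0.9463018 ] [355.86540453   0.         315.74201134]
grinder_base 0.88 [318. 142.] [ 0.4749 -0.1022  0.    ]
grinder_base 0.7 [430. 185.] [ 0.4588 -0.2763  0.    ]
socket 0.75 [446. 201.] [ 0.454  -0.2834  0.053 ]
socket 0.36 [38. 46.] [0.5049 0.2401 0.053 ]
short_cup 0.75 [318. 148.] [ 0.4761 -0.1007  0.053 ]
grinder_base 0.66 [316. 182.] [ 0.4699 -0.0999  0.    ]
grinder_base 0.58 [370. 184.] [ 0.4676 -0.2708  0.    ]
socket 0.82 [316. 175.] [ 0.4802 -0.0996  0.053 ]
socket 0.59 [375. 183.] [ 0.4594 -0.2811  0.053 ]
short_cup 0.72 [318. 178.] [ 0.4693 -0.1039  0.053 ]
short_cup 0.55 [220. 192.] [0.4151 0.1933 0.053 ]
```

View pics/w1.png

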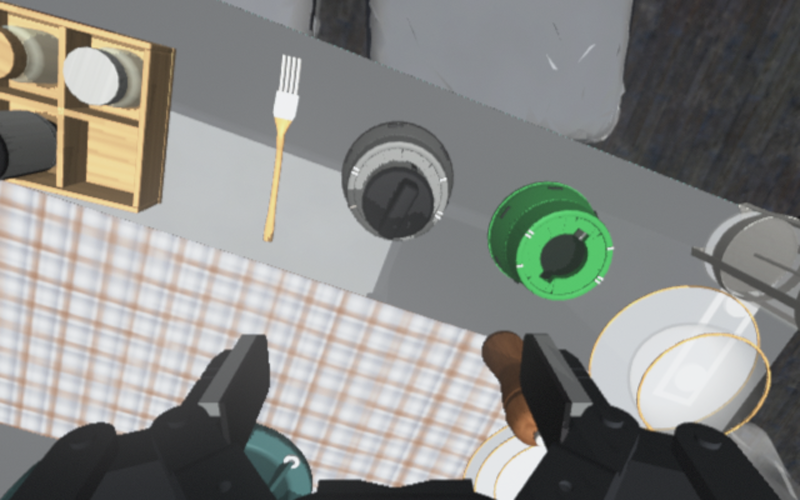

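The wrist view shows the grey base centred near (318,150) in native pixels. The short cup's bar runs diagonally at about (322,160), and the fork is to its left. I'm zooming in to measure the bar's yaw.

```bash
python3 - <<'E'
from h import *
w=snapshot("wrist");save(w,"w2.png",(265,90,375,200),s=5)
m=[r for r in trace(w,"short_cup")][0];print(m["confidence"],m["bbox"])
T=np.array(w["camera_from_world"])
for h in (0,.053,.075,.123,.152): print(h,proj(w,[.477,-.101,h]).round(1), ((proj(w,[.477,-.101,h])-[265,90])*5).round(0))
E
```

```text
0.62 [318.0, 155.3, 57.3, 61.3]
0 [315.7 137.9] [254. 239.]
0.053 [315.8 145. ] [254. 275.]
0.075 [315.8 148.5] [254. 292.]
0.123 [315.9 157.3] [254. 337.]
0.152 [315.9 163.8] [255. 369.]
```

View pics/w2.png

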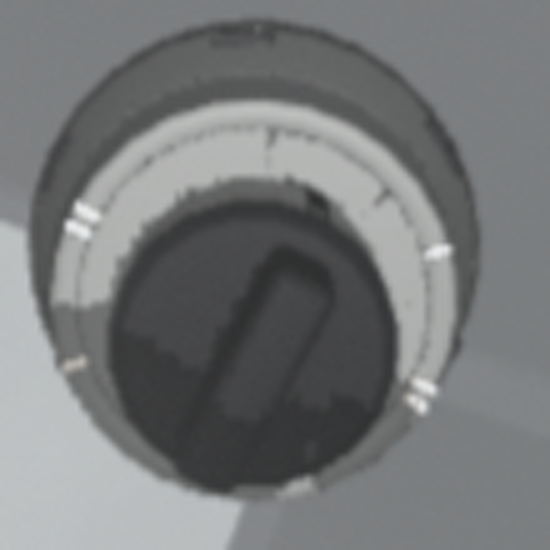

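```bash
python3 - <<'E'
from h import *
w=snapshot("wrist")
f=lambda u,v,z:ray(w,(265+u/5-.4,90+v/5-.4),z)
S=[f(437,252,.077),f(75,363,.077)];P=[f(85,218,.077),f(421,396,.077)]
for A in(S,P):
  d=A[0]-A[1];print("centre",(A[0]+A[1])/2,"len",np.linalg.norm(d),"ang",np.degrees(np.arctan2(d[1],d[0])))
print("cap",f(254,345,.123))
a=f(303,262,.152);b=f(200,470,.152);d=a-b;print("bar",a,b,np.degrees(np.arctan2(d[1],d[0])))
st=get_state();print(st["tcp_pos"],R.from_rotvec(st["tcp_rot"]).as_matrix().round(3))
E
```

```text
centre [ 0.47429978 -0.10108662  0.077     ] len 0.09010486077057593 ang -57.691470831762224
centre [ 0.47430309 -0.10148363  0.077     ] len 0.09064444732584456 ang 76.84751833937837
cap [ 0.47573669 -0.10063258  0.123     ]
bar [ 0.50036895 -0.10380414  0.152     ] [ 0.4545336  -0.09507715  0.152     ] -10.78000905062113
[ 0.47736411 -0.10003097  0.35133265] [[ 0.965  0.261  0.   ]
 [ 0.261 -0.965 -0.   ]
 [ 0.     0.    -1.   ]]
```

Both the ribs and the bar put the slot yaw at about -13°, with the axis at (0.4747, -0.101). I'm turning and descending.

>>> drive_tool --commands '[[8.5, [-0.1, 0, 0], 0.163], [8.5, [-0.1, 0.1, 2], 0.163], [7, [0, 0.05, 4], 0.164], [6, [0, 0, 4], 0], [6, [0, 0, 4], 0], [6, [0, 0, 1], 0], [6, [0, 0, 0], 0]]'

```text
clock: 4.0
tcp_pos: [0.4758, -0.1015, 0.2016]
tcp_rot: [3.122, -0.353, -0.0]
contact_force: [0.1, 0.3, 1.1]
finger_gap: 0.0601
grip_force: 0.0
```

```bash
python3 - <<'E'
from h import *
w=snapshot("wrist");save(w,"w3.png",s=1.25)
st=get_state();M=R.from_rotvec(st["tcp_rot"]).as_matrix();print(st["tcp_pos"],M.round(3))
print("yaw",np.degrees(np.arctan2(M[1,0],M[0,0])))
print(M.T@(np.array([.4747,-.101,.126])-st["tcp_pos"]))
for h in (.077,.152):
  print(1.25*proj(w,[.4747,-.101,h])); a=np.radians(-13)
  for s in(-1,1): print(1.25*proj(w,[.4747+s*.024*np.cos(a),-.101+s*.024*np.sin(a),h]))
E
```

```text
[ 0.47648453 -0.10165737  0.20287913] [[ 0.975 -0.223  0.002]
 [-0.223 -0.975 -0.001]
 [ 0.002  0.    -1.   ]]
yaw -12.912351391377005
[-0.00206837 -0.00026773  0.07687436]
[393.36772159 234.53489346]
[393.35459818 269.84078723]
[393.38159321 197.21606288]
[393.12436139 282.17504833]
[393.11566289 327.28591576]
[393.13372994 233.58926244]
```

View pics/w3.png

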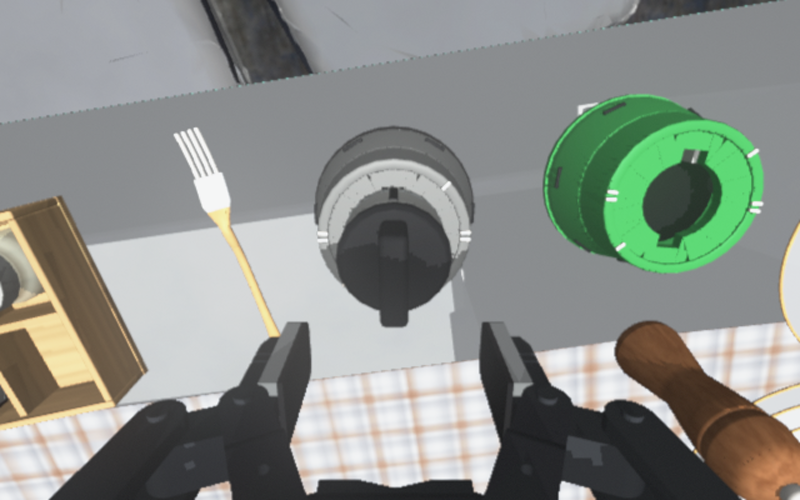

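The bar is in line with the tool and centred at column 393/1.25. I'm descending to grasp it.

>>> drive_tool --commands '[[5, [-0.25, 0, 3], 0], [4.5, [0, 0, 3], 0], [4.5, [0, 0, 1.6], 0], [4.5, [0, 0, 0], 0], [1, [0, 0, 0], 0], [1, [0, 0, 0], 0], [1, [0, 0, 0], 0], [1, [0, 0, 0], 0], [1, [0, 0, 0], 0]]' --grip_force 50

```text
clock: 5.18
tcp_pos: [0.4744, -0.1011, 0.127]
tcp_rot: [3.121, -0.353, 0.005]
contact_force: [0.2, 1.3, 5.2]
finger_gap: 0.0129
grip_force: 51.8
```

>>> drive_tool --commands '[[1, [0, 0, -1], 0], [1, [0, 0, -2], 0], [1, [0, 0, -3], 0], [1, [0, 0, -5], 0], [1, [0, 0, -5], 0], [1, [-2.9, -4.5, 0], 0], [1, [-2.9, -4.5, 0], 0], [1, [-2.8, -4.4, 0], 0], [1, [0, 0, 0], 0], [1, [0, 0, 0], 0]]'

```text
clock: 6.42
tcp_pos: [0.4192, 0.0489, 0.2851]
tcp_rot: [3.121, -0.352, -0.001]
contact_force: [0.2, 0.1, -1.0]
finger_gap: 0.013
grip_force: 50.8
```

```bash
python3 - <<'E'
from h import *
w=snapshot("wrist");t=snapshot("top");save(w,"w4.png",s=1.25)
cv2.imwrite("pics/t4.png",cv2.cvtColor(np.array(t["img"]),cv2.COLOR_RGB2BGR))
import pickle;pickle.dump(w,open("w4.pkl","wb"));pickle.dump(t,open("t4.pkl","wb"))
for p in(w,t):
 for n,z in(("tall_cup",.006),("tall_lugs",.014),("caddy",0),("cell_1",.006),("jar_1",.006)):
  for r in spot_point(p,n)[:4]: print(n,round(r["confidence"],2),np.round(r["location"]),ray(p,r["location"],z).round(4))
print(get_state()["tcp_pos"])
E
```

```text
tall_cup 0.67 [141. 188.] [0.4186 0.2707 0.006 ]
tall_cup 0.67 [314. 212.] [0.3391 0.0687 0.006 ]
tall_lugs 0.7 [139. 191.] [0.4171 0.2706 0.014 ]
caddy 0.71 [163. 149.] [0.4586 0.2295 0.    ]
cell_1 0.94 [140. 190.] [0.417  0.2731 0.006 ]
cell_1 0.73 [175. 110.] [0.499  0.1962 0.006 ]
cell_1 0.68 [201. 174.] [0.4196 0.1916 0.006 ]
jar_1 0.91 [176. 107.] [0.502  0.1942 0.006 ]
jar_1 0.74 [111. 124.] [0.4999 0.2751 0.006 ]
jar_1 0.6 [598. 176.] [ 0.3073 -0.2838  0.006 ]
tall_cup 0.67 [195. 196.] [0.4092 0.2773 0.006 ]
tall_lugs 0.96 [195. 193.] [0.4198 0.2762 0.014 ]
caddy 0.7 [208. 182.] [0.4569 0.243  0.    ]
caddy 0.69 [373. 239.] [ 0.2935 -0.2815  0.    ]
cell_1 0.96 [221. 193.] [0.4229 0.199  0.006 ]
cell_1 0.93 [199. 170.] [0.4945 0.2713 0.006 ]
cell_1 0.89 [219. 169.] [0.4991 0.21   0.006 ]
cell_1 0.6 [195. 192.] [0.4222 0.2801 0.006 ]
jar_1 0.78 [198. 172.] [0.4892 0.2754 0.006 ]
jar_1 0.51 [223. 169.] [0.4996 0.1967 0.006 ]
[0.41950389 0.04891748 0.2852629 ]
```

View pics/w4.png

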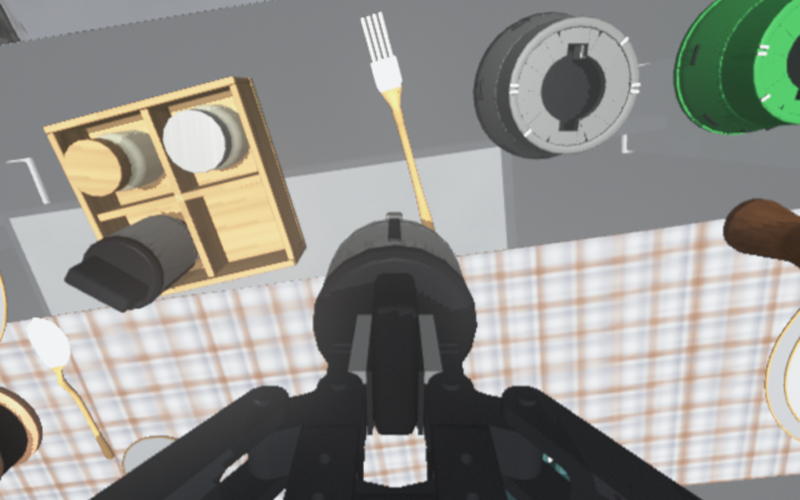

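The wrist view shows the short cup held. The empty cell's floor is near (190,175) native, the tall cup's bar runs from about (60,222) to (104,244), and the socket is open with its ribs visible. I'm computing poses from these.

```bash
python3 - <<'E'
from h import *
import pickle;w=pickle.load(open("w4.pkl","rb"))
f=lambda u,v,z:ray(w,(u/1.25,v/1.25),z)
a,b,c=f(45,129,.05),f(240,78,.05),f(301,252,.05)
print("corners",a,b,c,np.linalg.norm(a-b),np.linalg.norm(b-c),"centre",(a+c)/2)
for A in((a,b),(b,c)): d=A[1]-A[0];print(np.degrees(np.arctan2(d[1],d[0])))
for A in((514,89,635,88),(627,40,529,132)):
  p,q=f(*A[:2],.077),f(*A[2:],.077);d=p-q;print("rib c",(p+q)/2,np.linalg.norm(d),np.degrees(np.arctan2(d[1],d[0])))
p,q=f(577,45,.075),f(568,130,.075);d=p-q;print("slots",(p+q)/2,np.linalg.norm(d),np.degrees(np.arctan2(d[1],d[0])))
p,q=f(70,277,.133),f(133,303,.133);d=p-q;print("bar",(p+q)/2,p,q,np.linalg.norm(d),np.degrees(np.arctan2(d[1],d[0])))
save(w,"w5.png",(40,160,170,260),s=5)
E
```

```text
corners [0.5372206  0.31641961 0.05      ] [0.53877943 0.14684906 0.05      ] [0.38682302 0.14213756 0.05      ] 0.16957771235942576 0.15202943612844047 centre [0.46202181 0.22927859 0.05      ]
-89.47330510490409
-178.22407919804593
rib c [ 0.47352968 -0.1019311   0.077     ] 0.09017407052405575 77.56489943647342
rib c [ 0.47394724 -0.10343058  0.077     ] 0.09115272288627739 -57.8541355261927
slots [ 0.47356254 -0.10111137  0.075     ] 0.0600407223681829 -11.888657370506769
bar [0.41578626 0.26695407 0.133     ] [0.43047015 0.28475468 0.133     ] [0.40110237 0.24915347 0.133     ] 0.046150979262530346 50.48044759301143
```

View pics/w5.png

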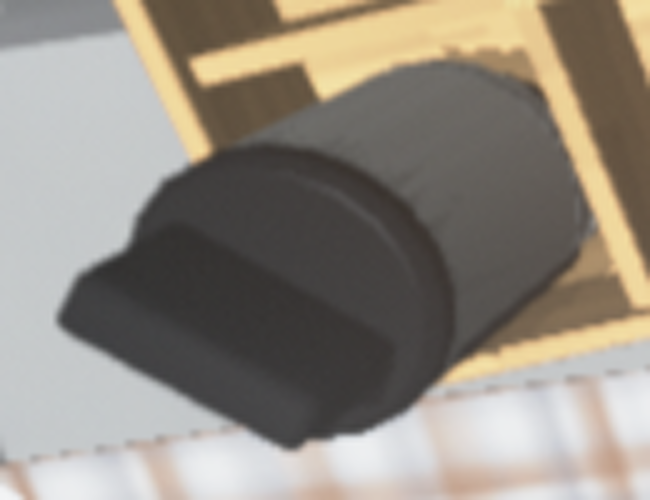

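```bash
python3 - <<'E'
from h import *
import pickle
from scipy.optimize import minimize
w=pickle.load(open("w4.pkl","rb"))
f=lambda u,v,z:ray(w,(40+u/5-.4,160+v/5-.4),z)
p,q=f(72,294,.133),f(308,424,.133);d=p-q;print("bar",(p+q)/2,np.linalg.norm(d),np.degrees(np.arctan2(d[1],d[0])))
print("cross",ray(w,(178/1.25,199/1.25),.05))
w=snapshot("wrist")
C=trace(w,"caddy")[0];print(C["confidence"],C["bbox"])
occ=np.zeros((400,640),bool)
for n in("tall_cup","jar_1","short_cup"):
  for r in trace(w,n):
    if r["confidence"]>.4: occ|=r["pixels"];print(n,r["confidence"],np.round(r["bbox"]))
occ=cv2.dilate(occ.astype(np.uint8),np.ones((5,5)))>0
S=8;P=C["pixels"]
def mask(v):
  x,y,a=v; c,s=np.cos(a),np.sin(a)
  pts=[proj(w,[x+c*i-s*j,y+s*i+c*j,z]) for i in(-.083,.083) for j in(-.083,.083) for z in(0,.05)]
  h=cv2.convexHull((np.array(pts)*16).astype(np.int32));m=np.zeros((400,640),np.uint8);cv2.fillConvexPoly(m,h,1,shift=4);return m>0
def cost(v):
  m=mask(v)&~occ;q=P&~occ;return 1-(m&q).sum()/(m|q).sum()
best=min((minimize(cost,[.457,.230,a],method="Nelder-Mead",options=dict(initial_simplex=[[.457,.23,a],[.465,.23,a],[.457,.238,a],[.457,.23,a+.05]])) for a in(-.04,0,.04)),key=lambda r:r.fun)
print(best.x,best.fun)
E
```

```text
bar [0.41700325 0.26986192 0.133     ] 0.04523988803365922 42.31531190080432
cross [0.45750222 0.2319112  0.05      ]
0.88 [139.6, 149.7, 203.9, 177.6]
tall_cup 0.67 [106. 210. 110.  80.]
jar_1 0.78 [164. 112.  69.  58.]
jar_1 0.62 [139. 145. 206. 174.]
jar_1 0.58 [ 92. 128.  79.  54.]
short_cup 0.89 [317. 257. 135. 176.]
[0.4584378  0.23393488 0.0017548 ] 0.0
```

>>> drive_tool --commands '[[1, [0, 0, 0], -0.174], [1, [0, 0, 0], -0.174], [1, [0, 0, 0], -0.174], [1, [0, 0, 0], -0.174], [1, [0, 0, 0], -0.174], [1, [0, 0, 0], -0.174], [1, [0, 0, 0], -0.174], [1, [0, 0, 0], -0.174], [1, [0, 0, 0], -0.174], [1, [4.6, -1.1, 0], 0], [1, [4.6, -1.1, 0], 0], [1, [4.6, -1.2, 0], 0]]'

```text
clock: 8.78
tcp_pos: [0.4177, 0.1925, 0.2854]
tcp_rot: [2.462, 1.951, 0.001]
contact_force: [0.5, -0.6, -1.7]
finger_gap: 0.0135
grip_force: 50.7
```

>>> drive_tool --commands '[[1, [0, 0, 4], 0], [1, [0, 0, 4], 0], [1, [0, 0, 2], 0], [1, [0, 0, 0], 0]]'

```text
clock: 9.28
tcp_pos: [0.4165, 0.1909, 0.1832]
tcp_rot: [-2.46, -1.951, 0.007]
contact_force: [0.4, 0.2, -1.2]
finger_gap: 0.0127
grip_force: 50.6
```

```bash
python3 - <<'E'
from h import *
w=snapshot("wrist");save(w,"w6.png",s=1.25)
st=get_state();M=R.from_rotvec(st["tcp_rot"]).as_matrix();print(st["tcp_pos"])
print("yaw",np.degrees(np.arctan2(M[1,0],M[0,0])))
print(M.T@(np.array([.417,.191,.080])-st["tcp_pos"]))
for X in([.457,.231,.05],[.457,.154,.05],[.38,.231,.05],[.417,.191,.006],[.417,.191,.104],[.374,.148,.05],[.374,.314,.05],[.417,.271,.133]): print(X,1.25*proj(w,X))
E
```

```text
[0.41752276 0.19114207 0.18502631]
yaw 76.82887483247444
[-0.00018529 -0.00036766  0.1050269 ]
[0.457, 0.231, 0.05] [446.00619643 152.86389568]
[0.457, 0.154, 0.05] [468.0240804  266.59244473]
[0.38, 0.231, 0.05] [325.21970723 181.19181421]
[0.417, 0.191, 0.006] [397.07528258 210.76201549]
[0.417, 0.191, 0.104] [397.38104016 257.22027199]
[0.374, 0.148, 0.05] [350.36436605 299.93651006]
[0.374, 0.314, 0.05] [274.49442321  42.33749302]
[0.417, 0.271, 0.133] [353.99919056 106.0021977 ]
```

View pics/w6.png

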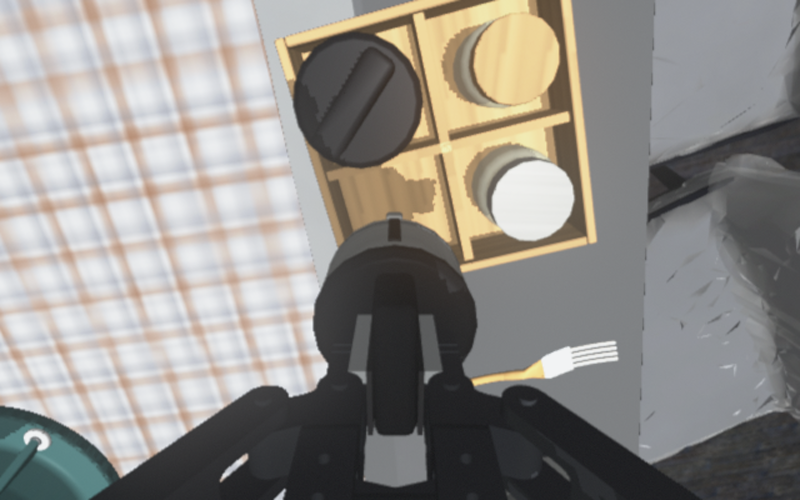

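The caddy model matches the image to about 2 mm: the cross is seen at (446,150) against a predicted (446,153). I'm shifting 1.5 mm along tool x and lowering.

>>> drive_tool --commands '[[1, [0.15, 0, 1], 0], [1, [0, 0, 3], 0], [1, [0, 0, 3], 0], [1, [0, 0, 2], 0], [1, [0, 0, 1], 0], [1, [0, 0, 0], 0], [1, [0, 0, 0], 0]]'

```text
clock: 10.2
tcp_pos: [0.4191, 0.1929, 0.0866]
tcp_rot: [2.461, 1.951, 0.004]
contact_force: [0.1, -0.1, -2.4]
finger_gap: 0.0133
grip_force: 50.8
```

>>> drive_tool --commands '[[1, [0, 0, 0.3], 0], [1, [0, 0, 0.3], 0], [1, [0, 0, 0.2], 0], [1, [0, 0, 0], 0]]'

```text
clock: 10.7
tcp_pos: [0.4188, 0.1928, 0.08]
tcp_rot: [2.461, 1.951, 0.003]
contact_force: [-2.9, -1.5, 10.8]
finger_gap: 0.0126
grip_force: 52.6
```

The cup is on the floor (10.8 N), so I'm releasing and rising.

>>> drive_tool --commands '[[3.5, [0, 0, 0], 0], [3.5, [0, 0, 0], 0], [3.5, [0, 0, 0], 0], [3.5, [0, 0, -1], 0], [3.5, [0, 0, -2], 0], [3.5, [0, 0, -5], 0], [3.5, [0, 0, -5], 0], [3.5, [0, 0, -5], 0], [3.5, [3.85, -0.9, 0], 0], [3.5, [3.85, -0.9, 0], 0], [3.5, [0, 0, 0], 0]]'

```text
clock: 12.08
tcp_pos: [0.4179, 0.2735, 0.2576]
tcp_rot: [-2.458, -1.956, -0.0]
contact_force: [0.2, 0.1, 0.1]
finger_gap: 0.0349
grip_force: 0.0
```

```bash
python3 - <<'E'
from h import *
w=snapshot("wrist");save(w,"w7.png",s=1.25)
import pickle;pickle.dump(w,open("w7.pkl","wb"))
st=get_state();print(st["tcp_pos"],st["qpos"])
for X in([.418,.1925,.076],[.418,.1925,.105],[.418,.2725,.104],[.418,.2725,.133]): print(X,1.25*proj(w,X))
E
```

```text
[0.41798042 0.27229539 0.25746677] [ 4.64053118e-01 -3.05864606e-02  1.44008093e+00 -5.58750452e-04
  1.73241685e+00  6.91999241e-01]
[0.418, 0.1925, 0.076] [418.08281736 304.98271309]
[0.418, 0.1925, 0.105] [420.0303776  322.45191978]
[0.418, 0.2725, 0.104] [396.08916346 221.69141939]
[0.418, 0.2725, 0.133] [396.2492141  234.25458377]
```

View pics/w7.png

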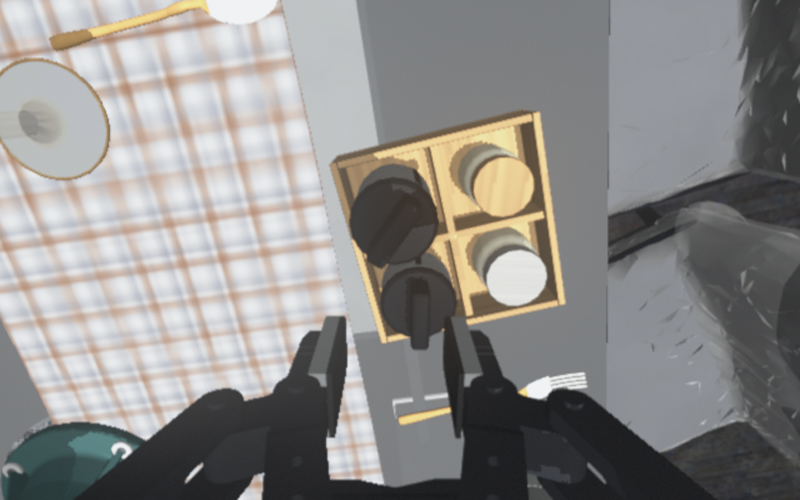

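The short cup stands in its cell at about (420,310) and the tall cup's cap is centred at (396,222), both as predicted. I'm refining the bar's yaw numerically.

```bash
python3 - <<'E'
from h import *
import pickle
w=pickle.load(open("w7.pkl","rb"));im=cv2.cvtColor(np.array(w["img"]),cv2.COLOR_RGB2GRAY)
c=np.array([.418,.2725])
src=[];dst=[]
for i,j in((-1,-1),(-1,1),(1,1),(1,-1)):
  src.append(proj(w,[c[0]+.035*i,c[1]+.035*j,.133]));dst.append((70+70*i,70+70*j))  # u=x, v=y, .5mm/px
r=cv2.warpPerspective(im,cv2.getPerspectiveTransform(np.float32(src),np.float32(dst)),(141,141),flags=cv2.INTER_CUBIC)
g=cv2.GaussianBlur(r,(0,0),2).astype(float);gx=cv2.Sobel(g,6,1,0);gy=cv2.Sobel(g,6,0,1)
yy,xx=np.mgrid[:141,:141]
for rad in(25,35,45):
  m=np.hypot(xx-70,yy-70)<rad
  a=np.degrees(.5*np.arctan2(2*(gx*gy)[m].sum(),(gx**2-gy**2)[m].sum()))
  print(rad,"edge dir yaw",(a+90)%180)
l=np.clip((g[::10,::10]),0,255).astype(int);print(l)
E
```

```text
25 edge dir yaw 41.016368339496246
35 edge dir yaw 35.566112446107596
45 edge dir yaw 41.27828538770033
[[193 192 192 113  61  67  68  55  50  55  69  61  89 134 203]
 [193 191 191  99  83  59  64  65  66  68  61  76 108 134 204]
 [193 191 188 103 115  86  73  61  60  66  89  94 167 133 204]
 [192 190 187 105 105  91  76  75  77  56  93 105 201 132 196]
 [192 190 183  71  59  60  68  69  69  68  79 151 211 132 198]
 [192 191 187  63  59  57  56  69  71  72  72  92 201 185 212]
 [192 190 148  58  58  58  57  55  69  72  73  74  90 109 203]
 [192 189  79  61  56  56  57  56  55  70  74  75  66  95 204]
 [192 179  63  61  60  54  55  57  57  56  57  59  60 128 205]
 [192 179  64  62  60  59  54  54  58  58  58  59  60 127 207]
 [192 180  66  63  61  60  59  54  53  58  58  59  64 133 209]
 [193 180 101  63  62  61  60  59  55  53  54  60  86 133 210]
 [194 178 120  64  63  62  61  60  60  61  75  60 125 133 212]
 [194 178 119 110  63  62  62  61  76  74  64  65 175 133 213]
 [193 179 118 120 104  71  59  58  61  72  93  68 204 132 214]]
```

Bar yaw is about 40°, centred near the cell centre. I'm turning to -140° so the wrist has range left for the later twist, then descending.

>>> drive_tool --commands '[[5, [0, 0, 0], -0.179], [5, [0, 0, 0], -0.179], [5, [0, 0, 0], -0.179], [5, [0, 0, 0], -0.179], [5, [0, 0, 0], -0.179], [5, [0, 0, 0], -0.179], [5, [0, 0, 0], -0.179], [5, [0, 0, 0], -0.179], [5, [0, 0, 0], -0.179], [5, [0, 0, 0], -0.179], [5, [0, 0, 0], -0.179], [5, [0, 0, 0], -0.179]]'

```text
clock: 13.62
tcp_pos: [0.4183, 0.2704, 0.2576]
tcp_rot: [-0.549, 3.093, -0.001]
contact_force: [0.2, 0.5, -0.4]
finger_gap: 0.0502
grip_force: 0.0
```

>>> drive_tool --commands '[[5, [0, 0, 0], -0.176], [5, [0, 0, 0], -0.176], [5, [0, 0, 4], 0], [5, [0, 0, 3], 0], [5, [0, 0, 0], 0]]'

```text
clock: 14.25
tcp_pos: [0.4167, 0.2699, 0.1847]
tcp_rot: [1.072, -2.946, 0.002]
contact_force: [-1.0, -0.2, 1.5]
finger_gap: 0.0498
grip_force: 0.0
```

```bash
python3 - <<'E'
from h import *
w=snapshot("wrist");save(w,"w8.png",s=1.25)
st=get_state();M=R.from_rotvec(st["tcp_rot"]).as_matrix();print(st["tcp_pos"],st["qpos"][5],"yaw",np.degrees(np.arctan2(M[1,0],M[0,0])))
for X in([.4175,.273,.104],[.4175,.273,.133]): print(X,1.25*proj(w,X))
E
```

```text
[0.41785171 0.27063257 0.18692256] -1.807789143080313 yaw -140.0031295283504
[0.4175, 0.273, 0.104] [397.72910078 264.98563794]
[0.4175, 0.273, 0.133] [398.10841964 286.70510066]
```

View pics/w8.png

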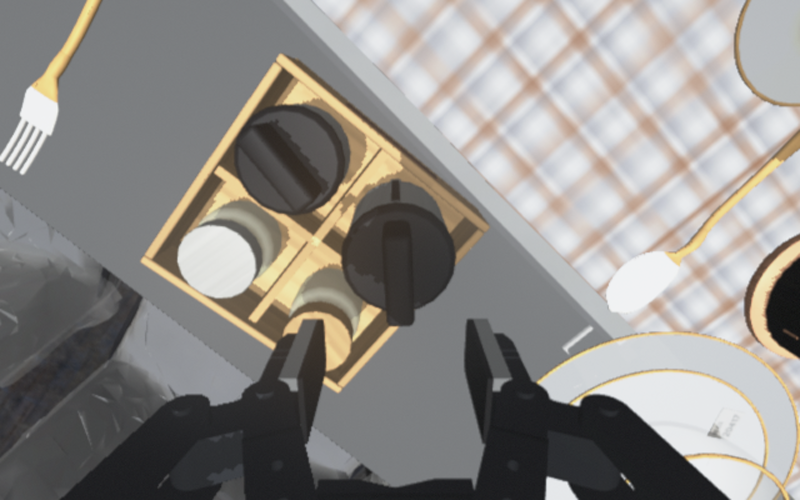

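The bar is in line with the tool at (398,222–325) and the cup sits about 2 mm off the TCP. I'm shifting slightly and descending to grasp it.

>>> drive_tool --commands '[[5, [0.15, 0.15, 2], 0], [4.5, [0, 0, 3], 0], [4.5, [0, 0, 2.8], 0], [4.5, [0, 0, 0], 0], [1, [0, 0, 0], 0], [1, [0, 0, 0], 0], [1, [0, 0, 0], 0], [1, [0, 0, 0], 0], [1, [0, 0, 0], 0]]' --grip_force 60

```text
clock: 15.42
tcp_pos: [0.4177, 0.2726, 0.112]
tcp_rot: [-1.074, 2.947, 0.0]
contact_force: [0.4, 0.3, 6.0]
finger_gap: 0.0125
grip_force: 61.4
```

>>> drive_tool --commands '[[1, [0, 0, -1], 0], [1, [0, 0, -2], 0], [1, [0, 0, -4], 0], [1, [0, 0, -5], 0], [1, [0, 0, -5], 0.18], [1, [0, 0, 0], 0.185], [1, [0, 0, 0], 0.185], [1, [0, 0, 0], 0.185], [1, [0, 0, 0], 0.185], [1, [0, 0, 0], 0]]'

```text
clock: 16.68
tcp_pos: [0.4158, 0.2718, 0.2792]
tcp_rot: [-0.343, -3.122, 0.001]
contact_force: [0.4, 0.8, -1.0]
finger_gap: 0.0129
grip_force: 60.4
```

>>> drive_tool --commands '[[1, [-2, -5, 0], 0], [1, [-2, -5, 0], 0], [1, [-2, -5, 0], 0], [1, [-2, -5, 0], 0], [1, [-2, -5, 0], 0], [1, [-2, -5, 0], 0], [1, [-2, -5, 0], 0], [1, [0, 0, 0], 0], [1, [0, 0, 0], 0]]'

```text
clock: 17.8
tcp_pos: [0.4758, -0.1, 0.2792]
tcp_rot: [-0.344, -3.122, -0.001]
contact_force: [-0.0, 0.0, -1.4]
finger_gap: 0.0128
grip_force: 60.4
```

```bash
python3 - <<'E'
from h import *
P=[];
for i in range(4):
  w=snapshot("wrist")
  st=get_state();M=R.from_rotvec(st["tcp_rot"]).as_matrix();P.append(np.r_[st["tcp_pos"],np.degrees(np.arctan2(M[1,0],M[0,0]))])
save(w,"w9.png",s=1.25);print(np.array(P).round(4),st["qpos"].round(3))
tip=M.T@(np.array([.4738,-.1015,.127])-np.mean(P,0)[:3]);print("to go",tip)
for n in("tall_cup","tall_lugs","socket"):
  for r in spot_point(w,n)[:2]:
    z=.053 if n=="socket" else st["tcp_pos"][2]-.102+(.008 if n=="tall_lugs" else 0)
    X=ray(w,r["location"],z);print(n,round(r["confidence"],2),np.round(r["location"]),X.round(4),(M.T@(X-st["tcp_pos"])).round(4))
E
```

```text
[[ 4.759000e-01 -9.940000e-02  2.793000e-01  1.674786e+02]
 [ 4.759000e-01 -9.910000e-02  2.794000e-01  1.675024e+02]
 [ 4.759000e-01 -9.900000e-02  2.795000e-01  1.675132e+02]
 [ 4.760000e-01 -9.900000e-02  2.796000e-01  1.675094e+02]] [-0.322 -0.06   1.425  0.     1.776 -1.675]
to go [ 0.00161154 -0.00277079  0.15246918]
tall_cup 0.82 [317. 192.] [ 0.4725 -0.0978  0.1776] [0.0037 0.0004 0.102 ]
socket 0.93 [314. 156.] [ 0.4723 -0.1007  0.053 ] [ 0.0033 -0.0025  0.2266]
socket 0.72 [148. 177.] [ 0.456  -0.2801  0.053 ] [-0.0196 -0.1812  0.2265]
```

```bash
python3 - <<'E'
from h import *
w=snapshot("wrist");st=get_state();M=R.from_rotvec(st["tcp_rot"]).as_matrix();t=st["tcp_pos"]
r=trace(w,"tall_cup")[0];m=r["pixels"];print(r["confidence"],np.round(r["bbox"]))
ys=np.where(m.any(1))[0]
for y in list(range(ys[0],ys[0]+24,2))+list(range(ys[0]+24,ys[-1],12)):
  xs=np.where(m[y])[0];print(y,xs.min(),xs.max(),len(xs),end=" | ")
print()
a=np.linspace(0,2*np.pi,72)
def model(dx,dy):
  P=[]
  for rr,zs in((.031,(.022,.09)),(.022,(0,.022))):
    for z in zs: P+= [(dx+rr*np.cos(q),dy+rr*np.sin(q),.1035-z) for q in a]
  n=len(P)
  P+=[(dx+.029,dy+s*.004,.1035-z) for s in(-1,1) for z in(.004,.012)]
  return np.array([proj(w,t+M@np.array(p)) for p in P]),n
for dx in(-.004,-.002,0,.002,.004):
  q,n=model(dx,0);print(dx,"body top",q[:144,1].min().round(1),"spigot",q[144:n,1].min().round(1),"lug",q[n:].round(1).tolist(),"cols",q[:144,0].min().round(1),q[:144,0].max().round(1))
img=np.array(w["img"]);print(img[150:186:2,317].tolist())
E
```

```text
0.69 [316. 247. 132. 188.]
156 311 319 9 | 158 310 320 11 | 160 309 321 13 | 162 301 328 28 | 164 297 335 39 | 166 292 340 49 | 168 288 343 56 | 170 286 345 60 | 172 284 347 64 | 174 282 349 68 | 176 280 351 72 | 178 278 353 76 | 180 276 354 79 | 192 271 360 90 | 204 266 365 100 | 216 262 369 108 | 228 256 375 120 | 240 253 378 126 | 252 251 380 106 | 264 253 378 74 | 276 258 374 50 | 288 300 331 32 | 300 300 331 32 | 312 301 330 30 | 324 300 331 32 | 336 301 330 30 | 
-0.004 body top 168.0 spigot 172.6 lug [[310.7, 164.4], [310.5, 167.2], [322.1, 164.4], [322.3, 167.2]] cols 254.1 378.8
-0.002 body top 165.0 spigot 169.9 lug [[310.7, 161.6], [310.5, 164.4], [322.1, 161.6], [322.3, 164.4]] cols 253.9 379.0
0 body top 162.0 spigot 167.2 lug [[310.6, 158.8], [310.5, 161.5], [322.1, 158.8], [322.3, 161.5]] cols 253.6 379.3
0.002 body top 159.0 spigot 164.4 lug [[310.6, 156.0], [310.5, 158.6], [322.2, 156.0], [322.3, 158.6]] cols 253.4 379.5
0.004 body top 155.9 spigot 161.7 lug [[310.6, 153.2], [310.4, 155.6], [322.2, 153.2], [322.4, 155.7]] cols 253.2 379.7
[[64, 65, 66], [63, 64, 65], [65, 66, 66], [81, 82, 81], [118, 119, 118], [64, 64, 65], [49, 49, 51], [47, 48, 49], [47, 48, 49], [47, 48, 49], [47, 49, 49], [46, 47, 47], [47, 48, 48], [46, 47, 46], [46, 47, 47], [45, 46, 47], [45, 47, 47], [45, 46, 47]]
```

```bash
cat > ribs.py <<'E'
from h import *
def ribs():
  w=snapshot("wrist");st=get_state();M=R.from_rotvec(st["tcp_rot"]).as_matrix();t=st["tcp_pos"]
  c=np.array([.4738,-.1015]);g=cv2.cvtColor(np.array(w["img"]),cv2.COLOR_RGB2GRAY)
  out=[]
  for k in(-45,-90,135,90):
    a=np.radians(-13+k);u,v=proj(w,[c[0]+.045*np.cos(a),c[1]+.045*np.sin(a),.077])
    u0,v0=int(round(u)),int(round(v))
    if not(12<u0<628 and 12<v0<388): print(k,"out");continue
    p=g[v0-11:v0+12,u0-11:u0+12].astype(float);mx=p.max()
    yy,xx=np.where(p>max(190,mx-40));
    if len(yy)==0: print(k,"none",u0,v0,mx);continue
    q=(u0-11+xx.mean(),v0-11+yy.mean());X=ray(w,q,.077)
    print(k,(u0,v0),np.round(q,1),len(yy),mx,"r,ang",np.hypot(*(X[:2]-c)).round(4),np.degrees(np.arctan2(*(X[:2]-c)[::-1])).round(1)+13,X.round(4));out.append((k,X))
  return w,M,t,out
E
python3 - <<'E'
from ribs import *
ribs()
E
```

```text
-45 (283, 193) [273.5 182. ] 2 198.0 r,ang 0.046 -63.400000000000006 [ 0.4846 -0.1463  0.077 ]
-90 (269, 162) [275.  161.9] 206 246.0 r,ang 0.039 -90.3 [ 0.4648 -0.1394  0.077 ]
135 (347, 130) [347.7 130.7] 7 210.0 r,ang 0.0451 134.5 [ 0.4503 -0.0631  0.077 ]
90 (359, 163) [354.9 164.3] 185 246.0 r,ang 0.0405 87.8 [ 0.4844 -0.0624  0.077 ]
```

```bash
python3 - <<'E'
from h import *
w=snapshot("wrist");st=get_state();M=R.from_rotvec(st["tcp_rot"]).as_matrix();t=st["tcp_pos"]
a=np.linspace(0,2*np.pi,180)
def q(c,r,z): return np.array([proj(w,[c[0]+r*np.cos(x),c[1]+r*np.sin(x),z]) for x in a])
for r in trace(w,"grinder_base"):
  m=r["pixels"];b=r["bbox"];print(round(r["confidence"],2),np.round(b,1),"L,R,T",b[0]-b[2]/2,b[0]+b[2]/2,b[1]-b[3]/2)
g=cv2.cvtColor(np.array(w["img"]),cv2.COLOR_RGB2GRAY)
for dx,dy in((0,0),(.003,0),(0,.003)):
  c=(np.array([.4738,-.1015,0])+M@np.array([dx,dy,0]))[:2]
  F=q(c,.062,.0);Tp=q(c,.0485,.076);A=np.vstack([F,Tp]);print(dx,dy,"L,R,T",A[:,0].min().round(1),A[:,0].max().round(1),A[:,1].min().round(1),"top disc T",Tp[:,1].min().round(1),"L,R",Tp[:,0].min().round(1),Tp[:,0].max().round(1))
print("col318",g[88:158:1,318].tolist());
for y in(150,163,170): print("row",y,g[y,252:290].tolist(),g[y,342:378].tolist())
E
```

```text
0.7 [314.1 139.9 102.9  89.1] L,R,T 262.65000000000003 365.55 95.35000000000001
0.58 [154.8 168.9 133.5 114.9] L,R,T 88.05000000000001 221.55 111.45
0.17 [583.5  83.5 109.5 166.9] L,R,T 528.75 638.25 0.04999999999999716
0 0 L,R,T 263.0 366.5 93.6 top disc T 112.4 L,R 265.7 363.1
0.003 0 L,R,T 262.8 366.6 90.9 top disc T 109.2 L,R 265.6 363.2
0 0.003 L,R,T 265.5 369.0 93.6 top disc T 112.4 L,R 268.7 366.1
col318 [147, 147, 147, 147, 147, 144, 113, 78, 82, 89, 89, 82, 77, 85, 91, 90, 90, 91, 94, 90, 85, 84, 84, 83, 85, 98, 121, 134, 135, 133, 131, 125, 122, 129, 135, 136, 136, 136, 136, 136, 136, 136, 132, 102, 71, 67, 68, 66, 67, 67, 67, 68, 67, 65, 66, 66, 66, 67, 67, 65, 66, 65, 67, 66, 66, 66, 65, 67, 82, 99]
row 150 [146, 147, 146, 147, 147, 146, 147, 147, 147, 144, 126, 96, 94, 97, 98, 106, 162, 192, 205, 209, 213, 207, 176, 200, 215, 216, 216, 216, 216, 216, 216, 216, 216, 217, 217, 217, 217, 217] [135, 136, 135, 136, 135, 136, 135, 135, 136, 135, 136, 145, 193, 180, 190, 207, 210, 208, 203, 185, 131, 100, 97, 96, 92, 94, 133, 147, 147, 148, 147, 147, 148, 147, 148, 148]
row 163 [146, 146, 146, 146, 147, 147, 146, 147, 146, 147, 146, 146, 145, 138, 127, 175, 182, 181, 186, 191, 185, 158, 197, 214, 215, 215, 215, 215, 215, 216, 215, 215, 216, 215, 216, 216, 216, 215] [135, 134, 134, 135, 135, 140, 179, 208, 215, 216, 216, 216, 216, 214, 177, 161, 195, 209, 207, 212, 201, 152, 114, 134, 146, 147, 147, 147, 146, 147, 147, 147, 147, 147, 147, 147]
row 170 [147, 146, 146, 146, 147, 147, 146, 147, 146, 146, 146, 146, 145, 146, 144, 131, 170, 195, 204, 211, 214, 199, 170, 199, 213, 215, 215, 215, 214, 215, 214, 214, 213, 198, 161, 117, 98, 95] [95, 97, 104, 140, 184, 209, 215, 215, 215, 215, 216, 215, 213, 183, 175, 202, 211, 208, 203, 191, 150, 142, 146, 147, 146, 147, 147, 147, 147, 146, 147, 147, 147, 148, 147, 147]
```

The base's outline agrees with the estimate, so the correction is only y -2 mm. I'm descending to just above the flange.

>>> drive_tool --commands '[[1, [0, -0.2, 2], 0], [1, [0, 0, 3], 0], [1, [0, 0, 3], 0], [1, [0, 0, 1.5], 0], [1, [0, 0, 0.5], 0], [1, [0, 0, 0.5], 0], [1, [0, 0, 0], 0]]'

```text
clock: 19.27
tcp_pos: [0.4759, -0.1024, 0.175]
tcp_rot: [0.346, 3.121, -0.001]
contact_force: [0.7, 1.0, -0.7]
finger_gap: 0.0125
grip_force: 60.4
```

```bash
python3 - <<'E'
from h import *
w=snapshot("wrist");st=get_state();M=R.from_rotvec(st["tcp_rot"]).as_matrix();t=st["tcp_pos"];print(t,st["contact_force"])
a=np.linspace(0,2*np.pi,180)
def q(c,r,z): return np.array([proj(w,[c[0]+r*np.cos(x),c[1]+r*np.sin(x),z]) for x in a])
c=np.array([.4747,-.1017])
F=q(c,.062,0);Tp=q(c,.0485,.076)
print("model foot L,R,T",F[:,0].min(),F[:,0].max(),F[:,1].min(),"top",Tp[:,1].min(),Tp[:,0].min(),Tp[:,0].max())
cup=(t+M@np.array([.0007,-.0004,0]))[:2];zf=t[2]-.1035
S=q(cup,.022,zf);B=q(cup,.031,zf+.022);Bt=q(cup,.031,zf+.09)
print("cup spigot T",S[:,1].min(),"body T",B[:,1].min(),"cap L,R",Bt[:,0].min(),Bt[:,0].max())
for n in("grinder_base","tall_cup"):
  r=trace(w,n)[0];b=r["bbox"];print(n,round(r["confidence"],2),"L,R,T",b[0]-b[2]/2,b[0]+b[2]/2,b[1]-b[3]/2)
for n in("socket","tall_cup"):
  for r in spot_point(w,n)[:1]: print(n,r["confidence"],(M.T@(ray(w,r["location"],.053 if n=="socket" else zf)-t)).round(4))
g=cv2.cvtColor(np.array(w["img"]),cv2.COLOR_RGB2GRAY);T=int(F[:,1].min())
print(T-8,g[T-8:T+90,316].tolist())
E
```

```text
[ 0.47604091 -0.10237502  0.17519662] [-0.36210754  0.27399952 -0.78187251]
model foot L,R,T 249.5725059895116 384.3337574474293 100.10510290260017 top 128.5707850528681 249.65206455948643 384.6264438646896
cup spigot T 166.27922167448733 body T 161.06129824694497 cap L,R 252.9999300091117 378.9443684259987
grinder_base 0.72 L,R,T 251.25000000000003 387.95000000000005 98.7
tall_cup 0.63 L,R,T 251.0 380.4 154.3
socket 0.95 [-0.0218 -0.1764  0.1223]
tall_cup 0.57 [ 0.0032 -0.0003  0.1035]
92 [161, 162, 162, 163, 162, 161, 159, 127, 85, 76, 89, 96, 98, 97, 86, 69, 66, 80, 94, 98, 99, 98, 98, 99, 100, 104, 98, 91, 90, 91, 91, 90, 91, 90, 91, 94, 112, 134, 146, 149, 148, 144, 144, 141, 136, 133, 142, 147, 148, 149, 148, 148, 148, 148, 148, 148, 147, 148, 147, 146, 132, 101, 74, 72, 88, 108, 131, 112, 69, 51, 50, 50, 50, 51, 52, 50, 49, 51, 50, 50, 51, 50, 51, 48, 49, 49, 49, 49, 48, 48, 49, 48, 49, 49, 52, 61, 75, 97]
```

```bash
python3 - <<'E'
from h import *
w=snapshot("wrist");g=cv2.cvtColor(np.array(w["img"]),cv2.COLOR_RGB2GRAY)
a=np.linspace(0,2*np.pi,2000);c=np.array([.4747,-.1017])
def q(c,r,z): return np.array([proj(w,[c[0]+r*np.cos(x),c[1]+r*np.sin(x),z]) for x in a])
F=q(c,.062,0)
Tp=q(c,.0485,.076)
for y in(115,120,125,150,190,200):
  o=[]
  for nm,Q in(("foot",F),("top",Tp)):
    s=Q[abs(Q[:,1]-y)<.6]
    if len(s): o.append((nm,s[:,0].min().round(1),s[:,0].max().round(1)))
  print(y,o);print(g[y,240:275].tolist(),g[y,362:397].tolist())
E
```

```text
115 [('foot', np.float64(273.7), np.float64(360.4))]
[162, 162, 162, 161, 161, 161, 161, 160, 162, 161, 161, 162, 162, 162, 162, 162, 161, 161, 161, 161, 161, 161, 162, 162, 161, 160, 162, 162, 161, 161, 161, 161, 157, 140, 113] [149, 159, 160, 162, 161, 161, 161, 161, 161, 161, 161, 162, 161, 161, 162, 161, 161, 162, 161, 161, 161, 162, 162, 163, 162, 162, 162, 163, 162, 161, 162, 163, 162, 162, 162]
120 [('foot', np.float64(268.2), np.float64(365.7))]
[161, 161, 161, 161, 162, 162, 162, 161, 161, 161, 161, 161, 161, 161, 162, 161, 162, 162, 162, 161, 161, 161, 162, 161, 160, 161, 159, 146, 124, 96, 82, 85, 89, 80, 70] [87, 90, 82, 75, 91, 125, 151, 160, 161, 161, 162, 161, 161, 161, 161, 161, 162, 161, 162, 162, 162, 161, 162, 162, 162, 161, 162, 162, 162, 162, 162, 162, 162, 162, 163]
125 [('foot', np.float64(263.7), np.float64(370.2))]
[162, 161, 161, 162, 162, 161, 161, 162, 161, 161, 161, 162, 161, 161, 162, 161, 162, 162, 161, 161, 161, 161, 160, 146, 109, 80, 77, 86, 92, 94, 93, 93, 94, 95, 95] [97, 98, 98, 98, 97, 96, 91, 79, 80, 122, 151, 160, 161, 161, 161, 161, 162, 161, 
[... 713 characters left out ...]
9, 216, 224, 225, 225, 225, 225, 225, 225, 225, 223, 186, 131, 106, 103] [146, 146, 146, 146, 146, 146, 146, 146, 156, 211, 223, 226, 225, 217, 181, 201, 220, 221, 218, 195, 184, 200, 190, 151, 154, 161, 161, 162, 162, 162, 163, 162, 161, 163, 161]
200 [('foot', np.float64(259.1), np.float64(374.6)), ('top', np.float64(250.0), np.float64(384.2))]
[161, 161, 162, 161, 161, 161, 162, 161, 161, 161, 177, 245, 247, 247, 247, 247, 247, 247, 247, 245, 191, 155, 211, 223, 224, 224, 224, 219, 162, 113, 104, 103, 106, 105, 106] [106, 137, 207, 223, 224, 224, 224, 224, 225, 224, 225, 224, 222, 187, 201, 245, 247, 247, 247, 247, 247, 247, 247, 234, 184, 163, 162, 162, 162, 162, 162, 162, 162, 162, 163]
```

Edges agree to under 1 mm. I'm applying +1 mm on both axes and inserting slowly.

>>> drive_tool --commands '[[1, [0.1, 0.1, 0], 0], [1, [0, 0, 0.3], 0], [1, [0, 0, 0.3], 0], [1, [0, 0, 0.2], 0], [1, [0, 0, 0], 0]]'

```text
clock: 20.2
tcp_pos: [0.4747, -0.101, 0.166]
tcp_rot: [-0.346, -3.122, -0.0]
contact_force: [-0.3, 0.7, -0.2]
finger_gap: 0.0128
grip_force: 60.4
```

>>> drive_tool --commands '[[1, [0, 0, 0.3], 0], [1, [0, 0, 0.3], 0], [1, [0, 0, 0.2], 0], [1, [0, 0, 0], 0]]'

```text
clock: 20.7
tcp_pos: [0.4748, -0.101, 0.159]
tcp_rot: [0.346, 3.122, -0.0]
contact_force: [-1.4, -0.5, 2.7]
finger_gap: 0.0126
grip_force: 60.9
```

>>> drive_tool --commands '[[1, [0, 0, 0.2], 0], [1, [0, 0, 0.1], 0], [1, [0, 0, 0], 0]]'

```text
clock: 21.08
tcp_pos: [0.475, -0.1011, 0.1589]
tcp_rot: [0.346, 3.12, -0.001]
contact_force: [-5.3, 1.6, 14.2]
finger_gap: 0.0129
grip_force: 62.6
```

```bash
python3 - <<'E'
from h import *
for i in range(4):
  w=snapshot("wrist");st=get_state();print(st["tcp_pos"].round(4),st["contact_force"].round(1),st["wrist_torque"].round(2))
M=R.from_rotvec(st["tcp_rot"]).as_matrix();t=st["tcp_pos"]
r=trace(w,"tall_cup")[0];m=r["pixels"];b=r["bbox"];print(r["confidence"],"L,R,T",b[0]-b[2]/2,b[0]+b[2]/2,b[1]-b[3]/2)
g=cv2.cvtColor(np.array(w["img"]),cv2.COLOR_RGB2GRAY);print(g[130:175,316].tolist(),g[130:175,300].tolist())
a=np.linspace(0,2*np.pi,180)
for zf in(.053,.056):
  print(zf,min(proj(w,[.4747+.031*np.cos(x),-.1015+.031*np.sin(x),zf+.022])[1] for x in a),"bar top end", proj(w,[.4747,-.1015,zf+.127]))
E
```

```text
[ 0.4751 -0.1011  0.159 ] [-6.1  2.3 15.1] [0.39 1.19 0.03]
[ 0.475  -0.1011  0.159 ] [-5.6  2.2 14. ] [0.37 1.18 0.04]
[ 0.4751 -0.1011  0.159 ] [-6.5  1.1 14.6] [ 0.39  1.17 -0.05]
[ 0.475  -0.1011  0.159 ] [-4.4  1.4 14. ] [ 0.41  1.21 -0.  ]
0.56 L,R,T 251.20000000000002 383.4 159.35000000000002
[89, 89, 92, 107, 132, 145, 148, 148, 147, 143, 142, 138, 133, 131, 141, 147, 148, 148, 147, 147, 147, 146, 146, 146, 146, 147, 146, 143, 117, 77, 51, 49, 48, 49, 48, 49, 49, 48, 49, 48, 48, 48, 48, 48, 48] [90, 89, 90, 91, 93, 111, 133, 143, 147, 146, 145, 144, 143, 138, 135, 135, 143, 145, 147, 146, 146, 146, 146, 145, 145, 145, 144, 144, 145, 145, 144, 135, 118, 101, 102, 106, 106, 107, 107, 107, 107, 107, 107, 107, 106]
0.053 160.4563009728985 bar top end [315.69224658 296.11583744]
0.056 161.53128600782117 bar top end [315.67863049 300.61270917]
```

The height matches fully home: at the caddy grasp the TCP sat 106 mm above the foot, which now puts the foot at 53 mm. I'm relieving the side load and starting the twist.

>>> drive_tool --commands '[[1, [0.05, 0, -0.1], 0], [1, [0, 0, 0], 0], [1, [0, 0, 0], 0.1], [1, [0, 0, 0], 0.1], [1, [0, 0, 0], 0.1], [1, [0, 0, 0], 0.1], [1, [0, 0, 0], 0]]' --grip_force 80

```text
clock: 22.2
tcp_pos: [0.4757, -0.1012, 0.159]
tcp_rot: [0.959, 2.987, 0.0]
contact_force: [-0.7, 0.4, 8.5]
finger_gap: 0.0124
grip_force: 78.2
```

```bash
cat > chk.py <<'E'
from h import *
for i in range(2):
  w=snapshot("wrist");st=get_state();M=R.from_rotvec(st["tcp_rot"]).as_matrix();print(st["tcp_pos"].round(4),np.degrees(np.arctan2(M[1,0],M[0,0])),st["contact_force"].round(1),st["wrist_torque"].round(3),st["finger_gap"],st["qpos"][5])
E
python3 chk.py
```

```text
[ 0.4757 -0.1012  0.159 ] 144.43163773748864 [-1.6  1.5  8.2] [ 0.157  0.328 -0.054] 0.012266639506086295 -1.27642919325648
[ 0.4757 -0.1011  0.159 ] 144.43696108430612 [-0.4  1.4  8.6] [ 0.175  0.266 -0.009] 0.012136862195330793 -1.2765131791244637
```

>>> drive_tool --commands '[[1, [0, 0, 0], 0.1], [1, [0, 0, 0], 0.1], [1, [0, 0, 0], 0.1], [1, [0, 0, 0], 0.09], [1, [0, 0, 0], 0], [1, [0, 0, 0], 0]]'

```text
clock: 23.05
tcp_pos: [0.4755, -0.1014, 0.159]
tcp_rot: [1.519, 2.745, 0.001]
contact_force: [-1.6, 0.3, 10.0]
finger_gap: 0.0127
grip_force: 78.2
```

```bash
python3 chk.py; python3 - <<'E'
from h import *
w=snapshot("wrist");g=cv2.cvtColor(np.array(w["img"]),cv2.COLOR_RGB2GRAY)
st=get_state();M=R.from_rotvec(st["tcp_rot"]).as_matrix()
# rib and lug/bar check: bar edges vs finger columns
for y in(255,262,270,300): print(y,g[y,290:345].tolist())
E
```

```text
[ 0.4755 -0.1014  0.159 ] 122.09180436490377 [-1.6  0.8  9.6] [0.028 0.409 0.05 ] 0.012188702279404474 -0.8866129170084948
[ 0.4755 -0.1014  0.159 ] 122.09152330686534 [-1.3  0.6  8.7] [ 0.047  0.474 -0.006] 0.012542579976960067 -0.8866324266790679
255 [93, 94, 95, 94, 94, 95, 93, 82, 56, 36, 36, 37, 38, 38, 39, 40, 40, 43, 41, 42, 41, 41, 41, 41, 41, 42, 42, 41, 42, 41, 42, 43, 44, 43, 42, 43, 43, 42, 41, 39, 39, 39, 36, 40, 71, 89, 94, 95, 95, 94, 95, 95, 96, 95, 95]
262 [94, 94, 94, 94, 94, 94, 91, 63, 39, 35, 36, 37, 37, 39, 40, 38, 41, 40, 42, 40, 40, 39, 40, 40, 40, 41, 42, 42, 41, 41, 42, 43, 42, 42, 42, 42, 43, 40, 40, 39, 39, 39, 36, 34, 48, 83, 93, 95, 95, 94, 94, 95, 94, 95, 94]
270 [95, 94, 94, 94, 94, 91, 66, 42, 36, 34, 36, 38, 38, 39, 37, 40, 41, 40, 41, 41, 40, 40, 40, 40, 40, 41, 41, 42, 40, 42, 40, 41, 41, 42, 40, 42, 42, 41, 41, 39, 38, 38, 37, 36, 37, 53, 84, 94, 94, 95, 95, 95, 95, 94, 95]
300 [160, 160, 158, 138, 89, 57, 54, 51, 43, 33, 32, 34, 36, 38, 36, 39, 39, 39, 39, 39, 39, 38, 38, 39, 38, 40, 41, 41, 41, 40, 40, 39, 39, 40, 39, 41, 39, 39, 37, 35, 37, 33, 32, 36, 49, 54, 55, 67, 121, 153, 161, 161, 161, 157, 136]
```

```bash
python3 - <<'E'
from h import *
A=[]
for i in range(12):
  snapshot("wrist");st=get_state();A.append(np.r_[st["wrist_torque"],st["contact_force"],st["tau"][[0,5]],st["dq"][5]])
A=np.array(A);print(A.mean(0).round(3),(A.std(0)/3.4).round(3))
w=snapshot("wrist");t=snapshot("top")
st=get_state();M=R.from_rotvec(st["tcp_rot"]).as_matrix()
for p,n in((w,"short_cup"),(t,"short_cup"),(w,"tall_cup")):
  for r in spot_point(p,n)[:2]: print(n,round(r["confidence"],2),ray(p,r["location"],.053 if n=="tall_cup" else .006).round(4))
E
```

```text
[ 3.000e-03  4.240e-01  3.000e-02 -1.853e+00  3.190e-01  8.980e+00
 -9.800e-02  2.600e-02  0.000e+00] [0.007 0.008 0.007 0.093 0.171 0.202 0.    0.    0.   ]
short_cup 0.64 [0.4143 0.1881 0.006 ]
tall_cup 0.8 [ 0.4754 -0.1012  0.053 ]
tall_cup 0.33 [ 0.3217 -0.2443  0.053 ]
```

The torque reading is low, and friction from the downward push could be masking the spring. I'm easing the push by 1 mm and rereading.

>>> drive_tool --commands '[[1, [0, 0, -0.1], 0], [1, [0, 0, 0], 0], [1, [0, 0, 0], 0]]'

```text
clock: 24.42
tcp_pos: [0.4754, -0.1014, 0.159]
tcp_rot: [1.519, 2.746, 0.001]
contact_force: [-0.1, 0.0, 6.8]
finger_gap: 0.0124
grip_force: 78.3
```

```bash
cat > avg.py <<'E'
from h import *
A=[]
for i in range(8):
  snapshot("wrist");st=get_state();A.append(np.r_[st["wrist_torque"],st["contact_force"],st["tau"][[0,5]],st["tcp_pos"]])
A=np.array(A);print(A.mean(0).round(4));M=R.from_rotvec(st["tcp_rot"]).as_matrix();print(np.degrees(np.arctan2(M[1,0],M[0,0])),st["clock"])
E
python3 avg.py
```

```text
[-0.0446  0.1343  0.1255 -0.4603 -0.1408  6.7623 -0.0795  0.1265  0.4754
 -0.1014  0.159 ]
122.1023047616049 24.825
```

With less push the return torque reads 0.126 N·m, so the spring ring is engaged at a 45° turn. I'm handing in.

```bash
python3 -c "
from rig import *
print(finish_job())"
```

```text
the job is handed in; nothing more can be done
None
```

I handed the job in at about 25 s on the robot's clock: the short cup stands released in the caddy's empty cell, and the tall cup is seated in the grey base, turned about 45° clockwise to the pulse mark and still gripped against its return spring; `finish_job()` gave no verdict.

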